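Set out the calibration weights in order of size

ROBOT

A 7-joint arm with a two-finger parallel gripper is mounted at the origin on a cart in front of the work surface, level with it; the furniture and walls round the work are solid. World frame = base frame: x ahead of the robot, y to its left, z up, the work surface at z = 0. Lengths are in m, angles in rad, forces in N, time in s.
With the tool pointing down it reaches from about 0.425 to 0.875 m from the base axis. Payload 9.9 kg.
Tool frame: the origin (TCP) lies at the very end of the fingers, on their centre line; the grasp point (between the pads) lies 19 mm behind it; z points along the fingers, y is the direction in which the jaws open and shut (so a half turn about z gives the same grasp; the last joint's range is limited). The gripper opens to 85 mm and grips with 20 to 120 N. Pads are 22 mm wide; open, the fingers measure 114 mm over their backs; the gripper's body (76 mm by 85 mm) begins 54 mm behind the grasp point. The pads swing forward as they close: fully open they stand 13 mm farther back than shut.
Start: joints at [1.229, 0.576, 0.025, 1.437, -0.015, 1.129, -0.057], TCP at [0.172, -0.653, 0.231] pointing down, gripper open.
Joint ranges: [-2.76, 2.76], [-0.34, 2.15], [-1.52, 1.57], [0.19, 2.46], [-1.09, 4.23], [0.17, 1.99], [-2.82, 2.82]. Speed limits (rad/s): [2.22, 2.22, 3.01, 3.01, 3.14, 3.14, 3.14].

INTERFACE

Orientations are given as [roll, pitch, yaw] about the fixed x, y, z axes, in that order (R = Rz(yaw) Ry(pitch) Rx(roll)).
In Python, from workcell import monitor, vision, ctrl gives the robot as it stands.
- The arm moves only by the tool servo_tool, never from a script. Its argument "plan" is a list that holds one entry, the list of rows, each a list of 4 numbers: the shift along the world's x, y, z in mm, then the turn about the world's z in degrees. In form: [[[dx, dy, dz, roll], ...]]. A call has 1 to 8 rows; each row is the pose to reach, as a shift and turn from the pose commanded when the call began; what a row does not reach only later rows make up. A row lasts 1/12 s, in which the tool goes at most 41.7 mm and 7.16 degrees, less where a joint would pass 70% of its speed; a pose out of reach is approached as far as the arm can. A call with a gripper value outside its range is refused whole. "jaw" is the opening, from -1 (shut) to 1 (fully open), set as the call begins (left out, the last holds). The fingers move at their own pace and stop on an object; the grip force is fixed at half the most. Time passes only in rows, so rows that repeat a pose let the fingers close. It gives the time, the measured TCP pose, the force and the opening at its end, in the units of the state.
- monitor.state(): the state, without advancing time (a new reading comes with each control period).
- vision.capture(name): name is "scene" or "top" or "wrist"; returns a dict with "color" (384x512x3 uint8, blue, green, red), "fx", "fy", "cx", "cy" (pixels), "k1" (the pictures are not rectified: a ray, as slopes to the right and down, at radius r is drawn at 1 + k1 r^2 times it, then the intrinsics apply), "camera_from_world" (4x4, takes a point from world to camera coordinates); the wrist camera has in their place "mount" (4x4, takes a point from camera to tool coordinates, whose origin is the TCP and whose axes are the flange's). Camera axes: x right, y up, looking along -z (the intrinsics and any distortion apply to the point x, -y, -z); pixel columns grow to the right and rows downward; lengths in m; the calibration is good to about 2 mm. A picture is of the moment at which its call begins: read the wrist's pose just before it. There is no depth.
- ctrl.close_job(): hands the job in, once; it reports no verdict.
Trained networks look in a picture, given as the dict that the camera call returned (one of the last four; its "shot" number tells which), for a name from the list of things; names that differ only in an ending like _2 or _b are one class to them, and where a whole thing is asked for, a point or a joint stands for the part that bears it (a point fixed in the world has none). Each returns a list of dicts, best first, with "score" (0 to 1); they miss things now and then, are a little off and sometimes report something else, mostly with a low value. They report only what shows in the picture. A call takes as long as a camera call. They do not tell look-alikes from the thing itself.
- vision.search_frame(label, picture): "xyz" ([x, y, z] in m, in world coordinates, good to about 4 mm: the middle of the surface that is visible of it).
- vision.silhouettes(label, picture): "region" (384x512 bool, what is visible of it).
The state is a dict: "time_s": time; "joints": joint angles; "qd": joint speeds; "tau": joint torques, N m; "position": TCP position; "eef_rot": TCP orientation; "wrist_force": force on the tool from outside, world axes, zero at the start; "ft_torque": the same for the moment, N m; "opening": finger opening in m.
Only numpy, scipy, OpenCV 4.12 (cv2) and the standard library are available. Lean on these libraries where they do the work, as an engineer would, in place of code of your own. Each camera call takes 0.05 s, during which the arm holds its last target.

TASK

Put the four brass calibration weights away on the wooden board, one standing upright on the middle of each round black rubber pad, in order of size: the largest on the pad next to the short steel post, then ever smaller along the row, the smallest on the pad farthest from the post. Leave the grey coating gauge where it lies.

Things in the scene. Friction and masses are not known exactly. Their poses are not given: they have to be found in the camera images.
- center_xl (a point): The largest of four brass calibration weights, loose: an upright cylinder with a narrower knob on top, all of one shape and told apart by size. 42 mm in diameter, 62 mm high (knob about 29 mm wide), about 0.45 kg. This point is its centre, half-way up; z is its axis. The lower 55 % of its height is a straight cylinder that can be gripped round.
- center_l (a point): The second largest of four brass calibration weights, loose: an upright cylinder with a narrower knob on top, all of one shape and told apart by size. 32 mm in diameter, 46 mm high (knob about 22 mm wide), about 0.2 kg. This point is its centre, half-way up; z is its axis. The lower 55 % of its height is a straight cylinder that can be gripped round.
- center_m (a point): The third largest of four brass calibration weights, loose: an upright cylinder with a narrower knob on top, all of one shape and told apart by size. 26 mm in diameter, 36 mm high (knob about 18 mm wide), about 0.1 kg. This point is its centre, half-way up; z is its axis. The lower 55 % of its height is a straight cylinder that can be gripped round.
- center_s (a point): The smallest of four brass calibration weights, loose: an upright cylinder with a narrower knob on top, all of one shape and told apart by size. 20 mm in diameter, 30 mm high (knob about 14 mm wide), about 0.05 kg. This point is its centre, half-way up; z is its axis. The lower 55 % of its height is a straight cylinder that can be gripped round.
- pad_a: pad_a: one of four equal black rubber discs, 52 mm in diameter and 3 mm thick, in one straight row 70 mm apart on a wooden board (75 x 360 x 10 mm, lying on the desk); fixed. Along the row they are pad_a, pad_b, pad_c, pad_d, pad_a at the left (+y) end. Origin: centre of its underside, which is 10 mm above the desk (its top is 13 mm above the desk). x points across the row and y along it, towards pad_a.
- pad_b: pad_b: one of four equal black rubber discs, 52 mm in diameter and 3 mm thick, in one straight row 70 mm apart on a wooden board (75 x 360 x 10 mm, lying on the desk); fixed. Along the row they are pad_a, pad_b, pad_c, pad_d, pad_a at the left (+y) end. Origin: centre of its underside, which is 10 mm above the desk (its top is 13 mm above the desk). x points across the row and y along it, towards pad_a.
- pad_c: pad_c: one of four equal black rubber discs, 52 mm in diameter and 3 mm thick, in one straight row 70 mm apart on a wooden board (75 x 360 x 10 mm, lying on the desk); fixed. Along the row they are pad_a, pad_b, pad_c, pad_d, pad_a at the left (+y) end. Origin: centre of its underside, which is 10 mm above the desk (its top is 13 mm above the desk). x points across the row and y along it, towards pad_a.
- pad_d: pad_d: one of four equal black rubber discs, 52 mm in diameter and 3 mm thick, in one straight row 70 mm apart on a wooden board (75 x 360 x 10 mm, lying on the desk); fixed. Along the row they are pad_a, pad_b, pad_c, pad_d, pad_a at the left (+y) end. Origin: centre of its underside, which is 10 mm above the desk (its top is 13 mm above the desk). x points across the row and y along it, towards pad_a.
- end_post: short upright steel post, 22 mm in diameter and 40 mm high on a 28 mm foot, fixed on the board in line with the pads, its axis 60 mm beyond the centre of the last pad at one end of the row, sometimes the left and sometimes the right end (the other end has only a small flat screw). It marks where the largest weight goes: on the pad next to it. Origin: centre of its underside, 10 mm above the desk.
- gauge_mid (a point): bystander: a grey hand-held coating gauge with a small display, 102 x 54 x 27 mm, lying loose on the desk. To be left alone. This point is its middle, half-way up.
Things that resemble listed ones, but are neither listed nor needed, are in the scene too. What is shaped like the part that bears center_xl but turquoise is not meant.

How it is judged:
By the outcome, as a careful person would: the job done as asked, in the order asked, and still so for the second after the job is handed in, with the robot touching nothing.
It also fails if it takes over 99 s, if anything falls off the work surface, if the arm or the gripper's body presses on something with over 40 N, if the wrist force passes 120 N, or if a joint passes its speed limit or range.

## Working session

There is one attempt and no reset: what is moved stays moved. The work goes in short steps, Python scripts to look and compute and a tool call to move; the robot and the scene stay as the last step left them, time stands still between calls to the robot, and variables do not carry over. Pictures are saved under pics/ and viewed, and the job is handed in when it is done.

Besides the shell and the picture viewer there is one more tool, called after ">>>" as name(argument=value, ...), one argument or row to a line, values as JSON. servo_tool: Moves the arm, as the interface text tells. Its arguments: {"type":"object","properties":{"plan":{"type":"array","items":{"type":"array","items":{"type":"array","items":{"type":"number"}}}},"jaw":{"type":"number"}},"required":["plan"]}

```bash
ls; mkdir -p pics
cat > h.py <<'E'
import numpy as np, cv2
from workcell import monitor, vision, ctrl
E
python3 - <<'E'
from h import *
s=monitor.state(); print({k:np.round(v,3).tolist() for k,v in s.items()})
for n in ["scene","top"]:
    p=vision.capture(n); cv2.imwrite(f"pics/{n}0.png",p["color"])
    print(n,p["fx"],p["fy"],p["cx"],p["cy"],p["k1"],p["shot"]); print(np.round(p["camera_from_world"],3))
    for l in ["center_xl","center_l","center_m","center_s","pad_a","end_post","gauge_mid"]:
        for d in vision.search_frame(l,p): print(n,l,round(d["score"],2),np.round(d["xyz"],3))
E
```

```text
pics
{'time_s': 0.0, 'joints': [1.229, 0.577, 0.025, 1.438, -0.015, 1.129, -0.056], 'qd': [-0.002, 0.002, 0.0, -0.001, 0.001, 0.0, -0.001], 'tau': [0.001, -76.575, 2.25, -28.597, 0.015, 0.013, 0.0], 'position': [0.172, -0.652, 0.23], 'eef_rot': [-3.14, 0.0, 0.258], 'wrist_force': [-0.15, -0.023, -0.229], 'ft_torque': [-0.007, -0.063, -0.045], 'opening': 0.086}
scene 459.39387675370045 459.39387675370045 253.9915687109287 182.86874198140904 0.05075848728205299 1
[[ 0.489 -0.872  0.016 -0.2  ]
 [ 0.374  0.226  0.9   -0.257]
 [-0.788 -0.434  0.437 -0.839]
 [ 0.     0.     0.     1.   ]]
scene center_xl 0.95 [ 0.434 -0.079  0.037]
scene center_xl 0.71 [0.61  0.105 0.037]
scene center_xl 0.58 [0.476 0.005 0.037]
scene center_l 0.74 [ 0.428 -0.166  0.023]
scene center_l 0.52 [ 0.422 -0.344  0.012]
scene center_l 0.46 [ 0.448 -0.258  0.017]
scene center_m 0.74 [ 0.428 -0.166  0.023]
scene center_m 0.52 [ 0.422 -0.344  0.012]
scene center_m 0.46 [ 0.448 -0.258  0.017]
scene center_s 0.74 [ 0.428 -0.166  0.023]
scene center_s 0.52 [ 0.422 -0.344  0.012]
scene center_s 0.46 [ 0.448 -0.258  0.017]
scene pad_a 0.46 [0.52  0.21  0.012]
scene pad_a 0.45 [0.523 0.138 0.017]
scene pad_a 0.38 [0.515 0.273 0.015]
scene end_post 0.42 [0.515 0.079 0.035]
scene gauge_mid 0.61 [0.368 0.064 0.027]
top 393.6417641035189 393.6417641035189 255.68170474998132 193.13964342519006 -0.105355149699241 2
[[ 0.017 -1.     0.015  0.022]
 [ 0.994  0.019  0.104 -0.497]
 [-0.105  0.013  0.994 -1.12 ]
 [ 0.     0.     0.     1.   ]]
top center_xl 0.76 [ 0.443 -0.072  0.046]
top center_xl 0.62 [0.482 0.014 0.042]
top center_l 0.36 [ 0.438 -0.341  0.02 ]
top center_m 0.36 [ 0.438 -0.341  0.02 ]
top center_s 0.36 [ 0.438 -0.341  0.02 ]
top pad_a 0.76 [0.523 0.213 0.013]
top pad_a 0.67 [0.514 0.349 0.011]
top pad_a 0.52 [0.518 0.278 0.012]
top pad_a 0.52 [0.524 0.139 0.012]
top gauge_mid 0.64 [0.382 0.074 0.024]
```

View pics/scene0.png

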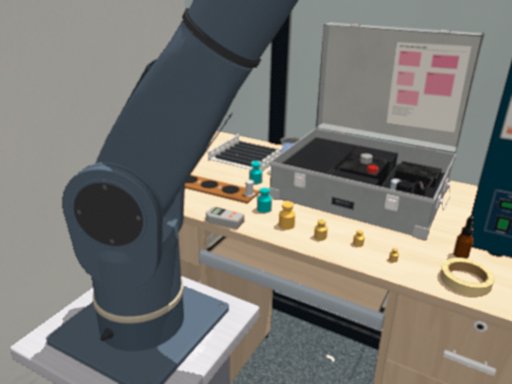

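View pics/top0.png

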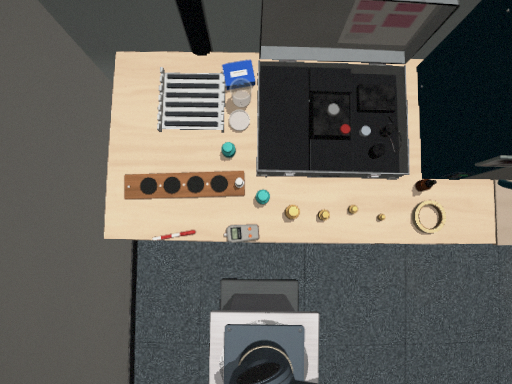

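Scene picture: there are four brass weights at (287,215), (321,230), (358,238) and (394,255), largest to smallest. The turquoise look-alikes are at (265,200) and (256,172). The post is at the right end of the board at (250,187), which is beside pad_d. The gauge is at (225,216). I choose the brass ones and will check them in a close crop.

Run:
```python
from h import *
p=cv2.imread("pics/scene0.png"); q=cv2.imread("pics/top0.png")
a=cv2.resize(p[150:275,185:425],None,fx=3.2,fy=3.2,interpolation=cv2.INTER_CUBIC)[:400]
cv2.imwrite("pics/crop0.png",a)
s=vision.capture("wrist"); cv2.imwrite("pics/w0.png",s["color"]); print(s["fx"],s["cx"],s["cy"],s["k1"]); print(np.round(s["mount"],4))
```

```text
317.11861109601773 255.32897823295687 186.96089822097136 -0.08895515299667217
[[-1.000e-03  9.642e-01  2.651e-01  6.740e-02]
 [ 1.000e+00  1.000e-03  2.000e-04 -9.000e-04]
 [-1.000e-04  2.651e-01 -9.642e-01 -1.415e-01]
 [ 0.000e+00  0.000e+00  0.000e+00  1.000e+00]]
```

View pics/crop0.png

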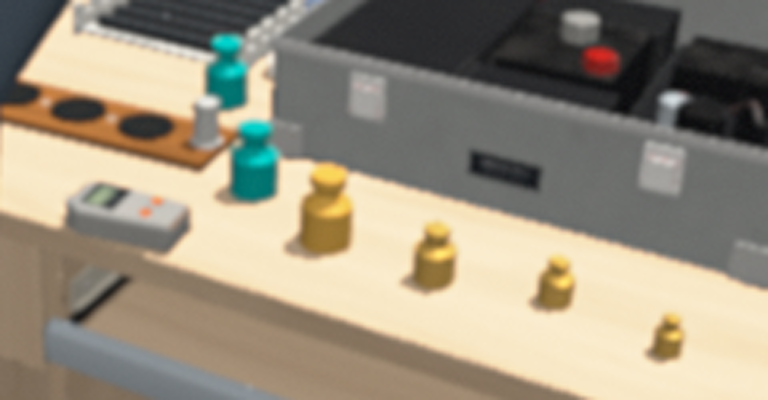

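View pics/w0.png

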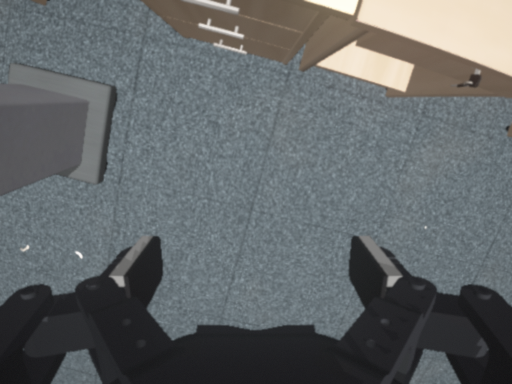

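The crop confirms four brass weights shrinking to the right, with the turquoise pair standing apart. I'll move the wrist camera over the small end.

>>> servo_tool(
  plan=[
    [[32, 40, 10, 7], [64, 80, 20, 14], [96, 120, 30, 21], [128, 160, 30, 28], [160, 200, 30, 35], [190, 238, 30, 42], [220, 275, 30, 49], [240, 300, 30, 56]],
  ],
  jaw=1,
)

```text
time_s: 1.52
position: [0.3797, -0.3927, 0.2615]
eef_rot: [3.141, 0.001, 1.241]
wrist_force: [0.7, 0.1, 0.2]
opening: 0.0856
```

>>> servo_tool(
  plan=[
    [[8, 10, 0, 7], [18, 40, 0, 14], [18, 70, 0, 19], [18, 70, 0, 19], [18, 70, 0, 19], [18, 70, 0, 19]],
  ],
)

```text
time_s: 2.02
position: [0.3966, -0.325, 0.2612]
eef_rot: [3.141, 0.001, 1.565]
wrist_force: [0.3, 0.5, 0.2]
opening: 0.0855
```

```bash
cat >> h.py <<'E'
from scipy.spatial.transform import Rotation as Ro
def grab(name):
    s=monitor.state(); p=vision.capture(name)
    if name=="wrist":
        T=np.eye(4); T[:3,:3]=Ro.from_euler("xyz",s["eef_rot"]).as_matrix(); T[:3,3]=s["position"]
        p["wfc"]=T@np.array(p["mount"])
    else: p["wfc"]=np.linalg.inv(p["camera_from_world"])
    return p
def proj(p,X):
    X=np.atleast_2d(X); c=(np.linalg.inv(p["wfc"])@np.c_[X,np.ones(len(X))].T).T
    x=c[:,0]/-c[:,2]; y=-c[:,1]/-c[:,2]; f=1+p["k1"]*(x*x+y*y)
    return np.c_[p["fx"]*x*f+p["cx"],p["fy"]*y*f+p["cy"]]
def ray(p,uv,z):
    K=np.array([[p["fx"],0,p["cx"]],[0,p["fy"],p["cy"]],[0,0,1.]])
    u=cv2.undistortPoints(np.array(uv,float).reshape(-1,1,2),K,np.array([p["k1"],0,0,0,0.])).reshape(-1,2)
    d=(p["wfc"][:3,:3]@np.c_[u[:,0],-u[:,1],-np.ones(len(u))].T).T; o=p["wfc"][:3,3]
    return o+d*((z-o[2])/d[:,2])[:,None]
DIM={"xl":(.042,.062,.029),"l":(.032,.046,.022),"m":(.026,.036,.018),"s":(.020,.030,.014)}
def brass(p):
    hsv=cv2.cvtColor(p["color"],cv2.COLOR_BGR2HSV)
    return ((hsv[...,0]>12)&(hsv[...,0]<32)&(hsv[...,1]>140)).astype(np.uint8)
def model_mask(p,xy,k,z0=0):
    D,H,kn=DIM[k]; t=np.linspace(0,2*np.pi,40); m=np.zeros(p["color"].shape[:2],np.uint8)
    def ring(r,z): return proj(p,np.c_[xy[0]+r*np.cos(t),xy[1]+r*np.sin(t),np.full(40,z0+z)])
    secs=[[(D/2,0),(D/2,.55*H)],[(D/2,.55*H),(kn/2*.75,.70*H)],[(kn/2*.75,.7*H),(kn/2,.8*H)],[(kn/2,.8*H),(kn/2,H)]]
    for s in secs:
        pts=np.vstack([ring(*q) for q in s]); cv2.fillConvexPoly(m,np.round(cv2.convexHull(pts.astype(np.float32))*16).astype(np.int32),1,cv2.LINE_8,4)
    return m
def fit(p,k,xy,z0=0):
    from scipy.optimize import minimize
    b=brass(p)
    w=model_mask(p,xy,k,z0); w=cv2.dilate(w,np.ones((25,25)))
    bb=cv2.GaussianBlur((b*w).astype(np.float32),(0,0),1.0)
    f=lambda v: float(((cv2.GaussianBlur(model_mask(p,v,k,z0).astype(np.float32),(0,0),1.0)-bb)**2).sum())
    S=np.array([xy,np.add(xy,(.008,0)),np.add(xy,(0,.008))])
    r=minimize(f,xy,method="Nelder-Mead",options=dict(initial_simplex=S,xatol=1e-4,fatol=.01))
    return r.x,r.fun/max(1,bb.sum()),int((b*w).sum()),int(model_mask(p,r.x,k,z0).sum())
E
python3 - <<'E'
from h import *
p=grab("wrist"); cv2.imwrite("pics/w1.png",p["color"])
for d in vision.search_frame("center_s",p): print(round(d["score"],2),np.round(d["xyz"],3))
cv2.imwrite("pics/b1.png",brass(p)*255)
G={"s":(.425,-.344),"m":(.448,-.258),"l":(.43,-.166),"xl":(.436,-.076)}
for k,g in G.items():
    print(k,proj(p,[*g,.01])); 
    print(fit(p,k,g))
for n in ["scene","top"]:
    q=grab(n)
    for k,g in G.items(): print(n,k,fit(q,k,g))
E
```

```text
0.89 [ 0.434 -0.17   0.03 ]
0.78 [ 0.452 -0.257  0.023]
0.56 [ 0.431 -0.339  0.022]
s [[277.80522191 170.63593108]]
(array([ 0.4235, -0.3355]), np.float64(228.09536743164062), 0, 260)
m [[297.62030942 100.82550625]]
(array([ 0.45588965, -0.25721289]), np.float64(411.12115478515625), 0, 453)
l [[283.49382781  19.47703644]]
(array([ 0.451, -0.119]), np.float64(0.0), 0, 0)
xl [[289.23080086 -63.63436792]]
(array([ 0.436, -0.076]), np.float64(0.0), 0, 0)
scene s (array([ 0.43493701, -0.34271387]), np.float64(0.631472273889509), 64, 143)
scene m (array([ 0.45760211, -0.25424207]), np.float64(0.44096044393686146), 104, 196)
scene l (array([ 0.43346622, -0.16685516]), np.float64(0.45402972729175123), 154, 282)
scene xl (array([ 0.44728691, -0.0730488 ]), np.float64(0.17978295274435901), 313, 441)
top s (array([ 0.424375, -0.34025 ]), np.float64(43.016151428222656), 0, 58)
top m (array([ 0.4556875, -0.2580625]), np.float64(70.33000183105469), 0, 89)
top l (array([ 0.4300625 , -0.16434375]), np.float64(102.80615234375), 0, 125)
top xl (array([ 0.43433594, -0.05101563]), np.float64(40.39455032348633), 4, 196)
```

View pics/w1.png

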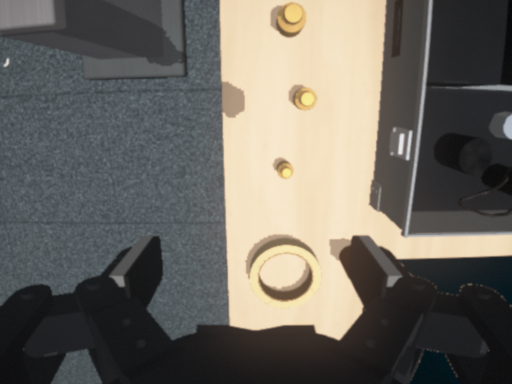

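View pics/b1.png

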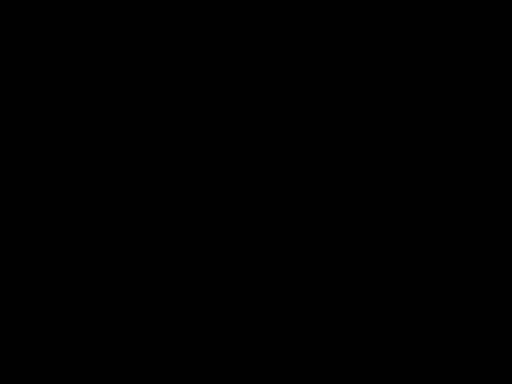

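The wrist picture shows the small weight at (286,170), the medium at (305,98) and the large at (291,17), with a tape ring at (285,275). The colour mask came up empty, so I'll check the pixel values.

Run:
```python
import cv2,numpy as np
p=cv2.imread("pics/w1.png"); h=cv2.cvtColor(p,cv2.COLOR_BGR2HSV)
for r,c in [(12,292),(25,290),(98,307),(108,300),(172,286),(160,240),(60,240),(250,270)]: print(r,c,p[r,c],h[r,c])
```

```text
12 292 [130 211 243] [ 21 119 243]
25 290 [104 166 208] [ 18 128 208]
98 307 [152 235 248] [ 26  99 248]
108 300 [117 174 214] [ 18 116 214]
172 286 [153 237 249] [ 26  98 249]
160 240 [196 226 245] [ 18  51 245]
60 240 [193 225 243] [ 19  52 243]
250 270 [178 229 245] [ 23  70 245]
```

```bash
sed -i 's/hsv\[...,1\]>140/hsv[...,1]>84/' h.py
python3 - <<'E'
from h import *
p=grab("wrist"); b=brass(p); cv2.imwrite("pics/b2.png",b*255)
n,_,st,ce=cv2.connectedComponentsWithStats(b)
for i in range(1,n):
    if st[i,4]>30: print(st[i],ce[i])
G={"s":(.43,-.342),"m":(.453,-.257),"l":(.435,-.168),"xl":(.445,-.075)}
for k in "sml": print(k,fit(p,k,G[k]))
for n in ["scene","top"]:
    q=grab(n)
    for k,g in G.items(): print(n,k,fit(q,k,g))
E
```

```text
[277   2  30  35 810] [290.75432099  18.74814815]
[293  87  24  23 429] [304.6037296   98.24475524]
[277 161  17  18 227] [284.7092511  169.27312775]
[260 239  55  19 240] [285.17083333 245.37916667]
[258 253  56  49 674] [288.50890208 288.05341246]
s (array([ 0.43321515, -0.34219039]), np.float64(0.03358520390178664), 227, 264)
m (array([ 0.45564239, -0.25505631]), np.float64(0.010632923988751321), 429, 457)
l (array([ 0.43737204, -0.16738006]), np.float64(0.02379852391094642), 810, 877)
scene s (array([ 0.43387451, -0.34090137]), np.float64(0.03674768592104495), 123, 144)
scene m (array([ 0.45349121, -0.25537695]), np.float64(0.040349965936997356), 170, 200)
scene l (array([ 0.43867847, -0.16724854]), np.float64(0.029734250558799958), 251, 280)
scene xl (array([ 0.44603056, -0.07173955]), np.float64(0.015422884546238342), 413, 441)
top s (array([ 0.43344287, -0.34321973]), np.float64(0.06277687605037245), 43, 57)
top m (array([ 0.45612549, -0.25789746]), np.float64(0.034830210960074645), 73, 87)
top l (array([ 0.43793457, -0.16929492]), np.float64(0.0394704836719441), 106, 128)
top xl (array([ 0.44513135, -0.0743855 ]), np.float64(0.028638005937848772), 175, 202)
```

View pics/b2.png

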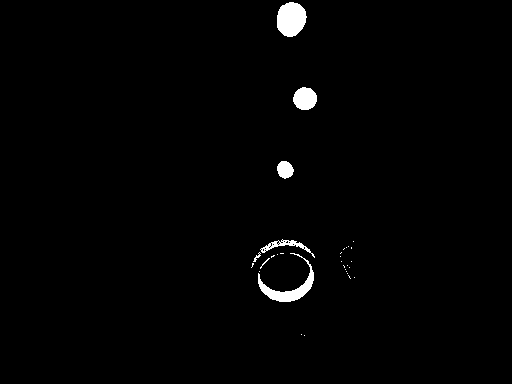

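Run:
```python
from h import *
s=monitor.state(); print(s["time_s"],np.round(s["position"],4),s["eef_rot"])
for n in ["top"]:
    p=grab(n); tot={}
    g=cv2.cvtColor(p["color"],cv2.COLOR_BGR2GRAY)
    for i,l in enumerate([(.349,.514),(.279,.518),(.211,.522),(.139,.524)]):
        c=proj(p,[l[1],l[0],.013])[0].astype(int); w=np.zeros_like(g); cv2.circle(w,tuple(c.tolist()),15,1,-1)
        m=((g<70)&(w>0)); v,u=np.nonzero(m); print(c,m.sum(),np.round(ray(p,[[u.mean(),v.mean()]],.0125),4))
```

```text
2.3667 [ 0.3966 -0.3248  0.2608] [-3.14143285e+00 -1.21290564e-04  1.56568545e+00]
[148 185] 220 [[0.514  0.3494 0.0125]]
[171 184] 220 [[0.5176 0.2802 0.0125]]
[194 183] 223 [[0.5213 0.2106 0.0125]]
[219 183] 224 [[0.5246 0.1401 0.0125]]
```

>>> servo_tool(
  plan=[
    [[18, -9, -40, 0], [37, -17, -80, 0], [37, -17, -120, 0], [37, -17, -160, 0], [37, -17, -180, 0], [37, -17, -195, 0], [37, -17, -195, 0]],
  ],
)

```text
time_s: 3.0
position: [0.4321, -0.3403, 0.0626]
eef_rot: [-3.137, -0.003, 1.567]
wrist_force: [0.2, 0.6, 0.2]
opening: 0.0853
```

>>> servo_tool(
  plan=[
    [[0, -1, -20, 0], [0, -1, -40, 0], [0, -1, -55, 0], [0, -1, -60, 0], [0, -1, -60, 0], [0, -1, -60, 0]],
  ],
)

```text
time_s: 3.5
position: [0.4343, -0.3427, 0.007]
eef_rot: [3.141, 0.001, 1.567]
wrist_force: [0.0, -0.6, -0.4]
opening: 0.0852
```

>>> servo_tool(
  plan=[
    [[0, 0, -3, 0], [0, 0, -3, 0], [0, 0, -3, 0], [0, 0, -3, 0], [0, 0, -3, 0], [0, 0, -3, 0], [0, 0, -3, 0], [0, 0, -3, 0]],
  ],
  jaw=-1,
)

```text
time_s: 4.17
position: [0.4339, -0.3424, 0.0034]
eef_rot: [3.141, 0.0, 1.567]
wrist_force: [-0.8, -0.5, 5.0]
opening: 0.0175
```

>>> servo_tool(
  plan=[
    [[0, 0, 0, 0], [0, 0, 0, 0], [0, 0, 0, 0]],
  ],
)

```text
time_s: 4.42
position: [0.4339, -0.3424, 0.0034]
eef_rot: [3.141, 0.0, 1.567]
wrist_force: [-0.8, 0.4, 4.4]
opening: 0.0171
```

Run:
```python
from h import *
p=grab("wrist"); cv2.imwrite("pics/w2.png",p["color"][150:384,120:400].repeat(2,0).repeat(2,1))
p=grab("scene"); cv2.imwrite("pics/s2.png",cv2.resize(p["color"][180:300,320:470],None,fx=4,fy=4))
```

```text
(no output)
```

View pics/w2.png

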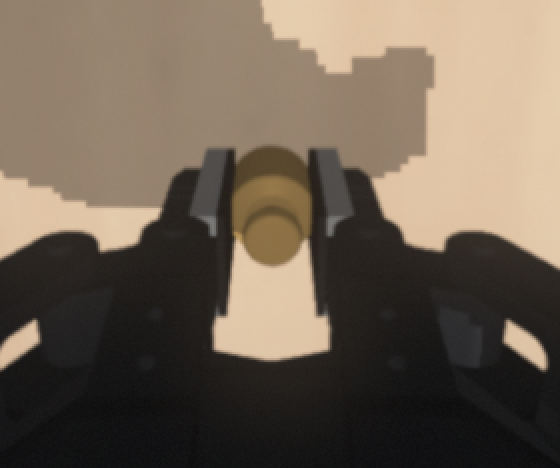

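View pics/s2.png

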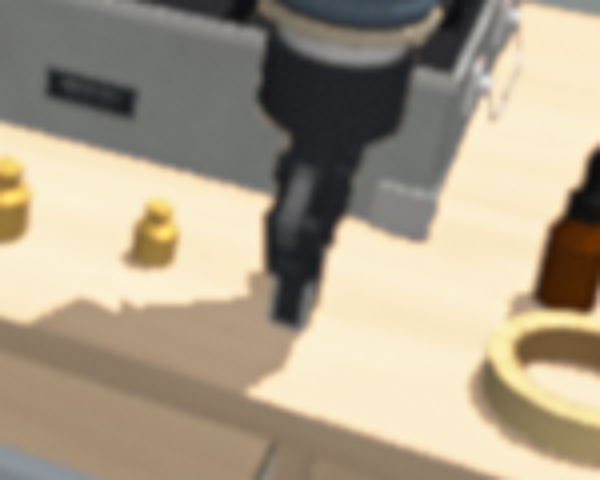

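The small weight is held between the pads and stands upright. I'll lift it.

>>> servo_tool(
  plan=[
    [[0, 0, 10, 0], [0, 0, 30, 0], [0, 0, 60, 0], [0, 0, 95, 0], [5, 20, 120, 0], [8, 60, 120, 0], [11, 95, 120, 0], [15, 130, 120, 0]],
  ],
)

```text
time_s: 5.18
position: [0.4486, -0.2111, 0.1242]
eef_rot: [3.14, 0.001, 1.566]
wrist_force: [0.9, 0.0, -1.1]
opening: 0.0176
```

>>> servo_tool(
  plan=[
    [[4, 38, 0, 0], [8, 76, 0, 0], [12, 114, 0, 0], [16, 152, 0, 0], [20, 190, 0, 0], [24, 228, 0, 0], [28, 266, 0, 0], [32, 300, 0, 0]],
  ],
)

```text
time_s: 5.85
position: [0.4806, 0.0903, 0.1237]
eef_rot: [3.141, -0.0, 1.568]
wrist_force: [0.6, 0.2, 0.6]
opening: 0.0177
```

>>> servo_tool(
  plan=[
    [[4, 38, 0, 0], [8, 76, 0, 0], [12, 114, 0, 0], [16, 152, 0, 0], [20, 190, 0, 0], [24, 228, 0, 0], [28, 250, 0, 0], [32, 260, 0, 0]],
  ],
)

```text
time_s: 6.52
position: [0.5115, 0.3527, 0.1236]
eef_rot: [-3.141, -0.003, 1.572]
wrist_force: [0.4, 0.7, 0.2]
opening: 0.0174
```

```bash
cat > look.py <<'E'
from h import *
import sys
s=monitor.state(); print(round(s["time_s"],2),np.round(s["position"],4),np.round(s["eef_rot"],3),round(s["opening"],4))
p=grab("wrist"); cv2.imwrite(f"pics/{sys.argv[1]}.png",p["color"])
g=cv2.cvtColor(p["color"],cv2.COLOR_BGR2GRAY)
for l in [(.514,.3494),(.5176,.2802),(.5213,.2106),(.5246,.1401)]: print(np.round(proj(p,[*l,.013])[0]))
E
python3 look.py w3
```

```text
6.52 [0.5115 0.3527 0.1236] [-3.141e+00 -3.000e-03  1.572e+00] 0.0174
[258. 190.]
[262. 265.]
[266. 329.]
[268. 384.]
```

View pics/w3.png

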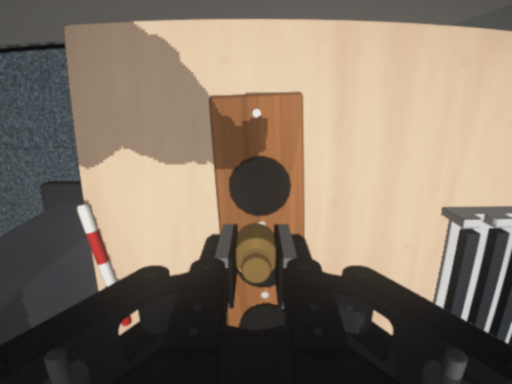

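The wrist picture shows the held weight upright at (256,255) and pad_a, the last one before the screw, at (260,185). I'll measure both in this one view.

```bash
cat > rel.py <<'E'
from h import *
import sys
# usage: rel.py padx pady [k] : measured pad centre and held weight fit, both by wrist camera
s=monitor.state(); P=np.array(s["position"]); p=grab("wrist"); print("t",round(s["time_s"],2),"tcp",np.round(P,4),"yaw",round(s["eef_rot"][2],3),"open",round(s["opening"],4))
g=cv2.cvtColor(p["color"],cv2.COLOR_BGR2GRAY)
l=(float(sys.argv[1]),float(sys.argv[2])); c=proj(p,[*l,.013])[0]
t=np.linspace(0,2*np.pi,60)
from scipy.optimize import minimize
def mm(v,r=.026):
    m=np.zeros_like(g); q=proj(p,np.c_[v[0]+r*np.cos(t),v[1]+r*np.sin(t),np.full(60,.013)])
    cv2.fillPoly(m,[np.round(q*16).astype(np.int32)],1,cv2.LINE_8,4); return m
w=cv2.dilate(mm(l),np.ones((15,15)))
d=cv2.GaussianBlur((((g<58)&(w>0))*1.).astype(np.float32),(0,0),1)
f=lambda v: float(((cv2.GaussianBlur(mm(v).astype(np.float32),(0,0),1)-d)**2).sum())
r=minimize(f,l,method="Nelder-Mead",options=dict(initial_simplex=np.array([l,(l[0]+.006,l[1]),(l[0],l[1]+.006)]),xatol=1e-4))
print("pad",np.round(r.x,4),"res",round(r.fun/d.sum(),3),"px",d.sum(),mm(r.x).sum())
if len(sys.argv)>3:
    k=sys.argv[3]; z0=float(sys.argv[4])
    print("held",fit(p,k,P[:2],P[2]+z0))
cv2.imwrite("pics/rel.png",p["color"])
E
python3 rel.py .514 .3494 s -.003
python3 - <<'E'
import cv2
p=cv2.imread("pics/rel.png");h=cv2.cvtColor(p,cv2.COLOR_BGR2HSV)
for r,c in[(185,260),(185,240),(250,252),(262,256),(200,225)]:print(p[r,c],h[r,c])
E
```

```text
t 6.57 tcp [0.5125 0.3525 0.1235] yaw 1.571 open 0.0176
pad [0.514  0.3523] res 0.07 px 2708.0 3085
held (array([0.51252077, 0.35577947]), np.float64(0.2627879813413673), 3448, 2366)
[43 47 53] [12 48 53]
[44 49 54] [15 47 54]
[ 64 105 132] [ 18 131 132]
[ 71 117 145] [ 19 130 145]
[ 71 109 159] [ 13 141 159]
```

Run:
```python
from h import *
from scipy.optimize import minimize
t=np.linspace(0,2*np.pi,60)
for n in ["scene","top"]:
    p=grab(n); 
    if n=="scene": cv2.imwrite("pics/s3.png",cv2.resize(p["color"][150:230,150:300],None,fx=5,fy=5))
    g=cv2.cvtColor(p["color"],cv2.COLOR_BGR2GRAY)
    for l in [(.514,.3494),(.5176,.2802),(.5213,.2106),(.5246,.1401)]:
        def mm(v,r=.026):
            m=np.zeros_like(g); q=proj(p,np.c_[v[0]+r*np.cos(t),v[1]+r*np.sin(t),np.full(60,.013)])
            cv2.fillPoly(m,[np.round(q*16).astype(np.int32)],1,cv2.LINE_8,4); return m
        w=cv2.dilate(mm(l),np.ones((5,5)))
        d=cv2.GaussianBlur((((g<75)&(w>0))*1.).astype(np.float32),(0,0),1)
        f=lambda v: float(((cv2.GaussianBlur(mm(v).astype(np.float32),(0,0),1)-d)**2).sum())
        r=minimize(f,l,method="Nelder-Mead",options=dict(initial_simplex=np.array([l,(l[0]+.006,l[1]),(l[0],l[1]+.006)]),xatol=1e-4))
        print(n,np.round(r.x,4),round(r.fun/max(1,d.sum()),3),d.sum(),mm(r.x).sum())
```

```text
scene [0.5118 0.3437] 0.201 148.0 123
scene [0.5131 0.281 ] 0.081 94.0 124
scene [0.5207 0.2131] 0.104 95.00001 131
scene [0.5231 0.142 ] 0.075 105.99999 139
top [0.5122 0.3492] 0.142 283.0 263
top [0.5184 0.2798] 0.047 219.99998 263
top [0.5206 0.2101] 0.047 223.0 266
top [0.5242 0.1407] 0.039 225.00002 264
```

View pics/s3.png

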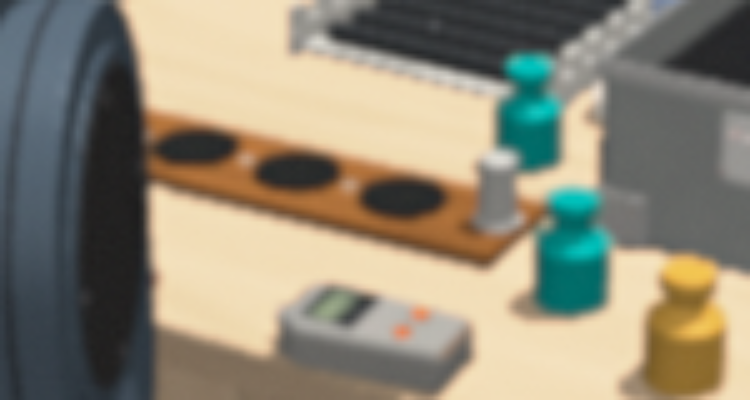

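>>> servo_tool(
  plan=[
    [[1, -1, -30, 0], [1, -1, -60, 0], [1, -1, -80, 0], [1, -1, -95, 0], [1, -1, -100, 0], [1, -1, -100, 0], [1, -1, -100, 0]],
  ],
)

```text
time_s: 7.3
position: [0.5143, 0.3457, 0.0237]
eef_rot: [3.141, 0.0, 1.566]
wrist_force: [-0.1, -0.4, 0.3]
opening: 0.0179
```

>>> servo_tool(
  plan=[
    [[0, 3, 0, 0], [0, 5, -2, 0], [0, 5, -4, 0], [0, 5, -6, 0], [0, 5, -6, 0], [0, 5, -6, 0]],
  ],
)

```text
time_s: 7.8
position: [0.5136, 0.3516, 0.0169]
eef_rot: [-3.141, 0.0, 1.567]
wrist_force: [1.3, 0.9, -0.5]
opening: 0.0175
```

>>> servo_tool(
  plan=[
    [[0, 0, -1, 0], [0, 0, -1, 0], [0, 0, -1, 0], [0, 0, -1, 0]],
  ],
)

```text
time_s: 8.13
position: [0.5138, 0.3517, 0.0165]
eef_rot: [3.141, -0.0, 1.567]
wrist_force: [-0.8, -1.9, 4.6]
opening: 0.0178
```

>>> servo_tool(
  plan=[
    [[0, 0, 0, 0], [0, 0, 0, 0], [0, 0, 0, 0], [0, 0, 0, 0], [0, 0, 0, 0], [0, 0, 0, 0]],
  ],
  jaw=1,
)

```text
time_s: 8.63
position: [0.5138, 0.3517, 0.0159]
eef_rot: [-3.141, 0.0, 1.567]
wrist_force: [-0.2, -0.1, 0.3]
opening: 0.0852
```

>>> servo_tool(
  plan=[
    [[0, 0, 15, 0], [0, 0, 50, 0], [0, 0, 90, 0], [0, 0, 130, 0], [0, 0, 170, 0], [0, 0, 185, 0], [0, 0, 185, 0], [0, 0, 185, 0]],
  ],
)

```text
time_s: 9.3
position: [0.5141, 0.3518, 0.2019]
eef_rot: [3.14, -0.001, 1.567]
wrist_force: [-0.8, -0.2, -1.5]
opening: 0.0856
```

```bash
cat > chk.py <<'E'
from h import *
import sys
# pad ring fit w/ brass inside counted; args: pic name, then k x y triplets (weights), fits z0=.013 or 0 
s=monitor.state(); p=grab("wrist"); print(round(s["time_s"],2),np.round(s["position"],4),round(s["opening"],4))
cv2.imwrite(f"pics/{sys.argv[1]}.png",p["color"])
a=sys.argv[2:]
g=cv2.cvtColor(p["color"],cv2.COLOR_BGR2GRAY); hs=cv2.cvtColor(p["color"],cv2.COLOR_BGR2HSV)
from scipy.optimize import minimize
t=np.linspace(0,2*np.pi,60)
for i in range(0,len(a),4):
    k=a[i]; l=np.array([float(a[i+1]),float(a[i+2])]); z0=float(a[i+3])
    x=fit(p,k,l,z0); print(k,np.round(x[0],4),round(float(x[1]),3),x[2:])
    if z0>0:
        # pad edge: outermost dark pixels hull
        def mm(v,r=.026):
            m=np.zeros_like(g); q=proj(p,np.c_[v[0]+r*np.cos(t),v[1]+r*np.sin(t),np.full(60,.013)])
            cv2.fillPoly(m,[np.round(q*16).astype(np.int32)],1,cv2.LINE_8,4); return m
        w=cv2.dilate(mm(l),np.ones((13,13)))
        ig=cv2.dilate(model_mask(p,x[0],k,z0),np.ones((5,5)))
        d=((hs[...,1]<75)&(g<90)&(w>0)).astype(np.float32)
        def f(v):
            m=mm(v).astype(np.float32); return float((np.abs(cv2.GaussianBlur(m,(0,0),1)-cv2.GaussianBlur(d,(0,0),1))[ig==0]**2).sum())
        r=minimize(f,l,method="Nelder-Mead",options=dict(initial_simplex=np.array([l,l+[.006,0],l+[0,.006]]),xatol=1e-4))
        print("  pad",np.round(r.x,4),"off mm",np.round((x[0]-r.x)*1e3,1),"res",round(r.fun/d.sum(),3))
E
python3 chk.py w4 s .514 .351 .013
```

```text
9.3 [0.5141 0.3518 0.2019] 0.0856
s [0.5138 0.3518] 0.278 (765, 390)
  pad [0.5141 0.3513] off mm [-0.3  0.6] res 0.16
```

View pics/w4.png

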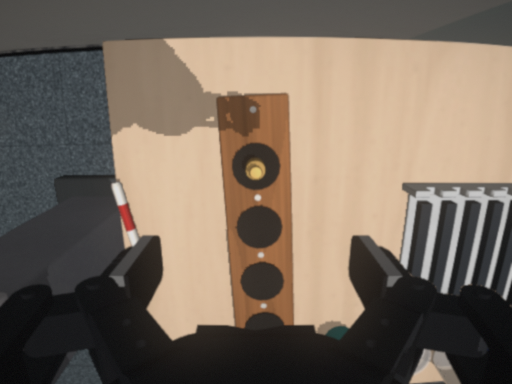

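The wrist picture shows the small weight upright at (256,172), centred on pad_a within 1 mm. Next is the medium weight.

>>> servo_tool(
  plan=[
    [[-4, -38, 0, 0], [-8, -77, 0, 0], [-12, -115, 0, 0], [-16, -154, 0, 0], [-20, -192, 0, 0], [-23, -230, 0, 0], [-27, -269, 0, 0], [-30, -304, 0, 0]],
  ],
)

```text
time_s: 10.02
position: [0.4821, 0.0451, 0.1994]
eef_rot: [-3.138, 0.001, 1.566]
wrist_force: [0.2, -0.5, -0.1]
opening: 0.0854
```

>>> servo_tool(
  plan=[
    [[-4, -38, 0, 0], [-8, -77, 0, 0], [-12, -115, 0, 0], [-16, -154, 0, 0], [-20, -192, 0, 0], [-23, -230, -20, 0], [-27, -269, -50, 0], [-29, -304, -80, 0]],
  ],
)

```text
time_s: 10.68
position: [0.4542, -0.248, 0.128]
eef_rot: [-3.141, 0.0, 1.566]
wrist_force: [1.0, -0.9, 0.4]
opening: 0.0855
```

>>> servo_tool(
  plan=[
    [[0, 0, -20, 0], [0, 0, -45, 0], [0, 0, -60, 0], [0, 0, -60, 0], [0, 0, -60, 0]],
  ],
)

```text
time_s: 11.1
position: [0.4542, -0.2453, 0.0682]
eef_rot: [-3.138, -0.002, 1.567]
wrist_force: [0.6, -0.4, 0.1]
opening: 0.0853
```

>>> servo_tool(
  plan=[
    [[1, -10, 0, 0], [1, -10, -10, 0], [1, -10, -20, 0], [1, -10, -20, 0], [1, -10, -20, 0]],
  ],
)

```text
time_s: 11.52
position: [0.456, -0.2557, 0.0492]
eef_rot: [-3.141, -0.001, 1.567]
wrist_force: [-0.9, 0.0, 0.3]
opening: 0.0852
```

>>> servo_tool(
  plan=[
    [[0, 0, -20, 0], [0, 0, -35, 0], [0, 0, -44, 0], [0, 0, -44, 0], [0, 0, -44, 0]],
  ],
)

```text
time_s: 11.93
position: [0.4563, -0.2557, 0.0057]
eef_rot: [-3.141, -0.0, 1.567]
wrist_force: [0.1, 1.2, 0.4]
opening: 0.0853
```

>>> servo_tool(
  plan=[
    [[0, 0, 0, 0], [0, 0, 0, 0], [0, 0, 0, 0], [0, 0, 0, 0], [0, 0, 0, 0], [0, 0, 0, 0], [0, 0, 0, 0], [0, 0, 0, 0]],
  ],
  jaw=-1,
)

```text
time_s: 12.6
position: [0.4565, -0.2561, 0.0063]
eef_rot: [3.141, 0.0, 1.567]
wrist_force: [-2.5, 0.8, 7.6]
opening: 0.0238
```

>>> servo_tool(
  plan=[
    [[0, 0, 0, 0], [0, 0, 0, 0]],
  ],
)

```text
time_s: 12.77
position: [0.4565, -0.2561, 0.0063]
eef_rot: [3.141, 0.0, 1.567]
wrist_force: [-1.3, 0.6, 6.9]
opening: 0.0234
```

>>> servo_tool(
  plan=[
    [[0, 0, 10, 0], [0, 0, 30, 0], [0, 0, 60, 0], [0, 0, 95, 0], [3, 20, 118, 0], [6, 56, 120, 0], [9, 93, 120, 0], [12, 130, 120, 0]],
  ],
)

```text
time_s: 13.43
position: [0.4685, -0.125, 0.127]
eef_rot: [3.14, 0.0, 1.565]
wrist_force: [1.2, 0.6, -2.4]
opening: 0.0233
```

>>> servo_tool(
  plan=[
    [[4, 36, 0, 0], [9, 73, 0, 0], [13, 110, 0, 0], [17, 147, 0, 0], [21, 183, 0, 0], [25, 220, 0, 0], [29, 256, 0, 0], [33, 290, 0, 0]],
  ],
)

```text
time_s: 14.1
position: [0.5011, 0.1663, 0.1264]
eef_rot: [3.141, -0.0, 1.568]
wrist_force: [1.1, -1.0, -1.0]
opening: 0.0232
```

>>> servo_tool(
  plan=[
    [[4, 36, 0, 0], [9, 70, -20, 0], [13, 100, -40, 0], [16, 117, -60, 0], [16, 117, -80, 0], [16, 117, -90, 0], [16, 117, -90, 0], [16, 117, -90, 0]],
  ],
)

```text
time_s: 14.77
position: [0.5174, 0.2799, 0.036]
eef_rot: [-3.141, 0.001, 1.566]
wrist_force: [0.6, 0.3, -1.5]
opening: 0.0234
```

>>> servo_tool(
  plan=[
    [[0, 0, 0, 0], [0, 0, 0, 0]],
  ],
)

```text
time_s: 14.93
position: [0.5183, 0.2806, 0.0371]
eef_rot: [3.14, -0.001, 1.565]
wrist_force: [-0.4, 0.0, -1.7]
opening: 0.0235
```

```bash
python3 look.py w5
```

```text
14.93 [0.5183 0.2806 0.0371] [ 3.140e+00 -1.000e-03  1.565e+00] 0.0235
[246.  99.]
[254. 226.]
[261. 328.]
[265. 408.]
```

View pics/w5.png

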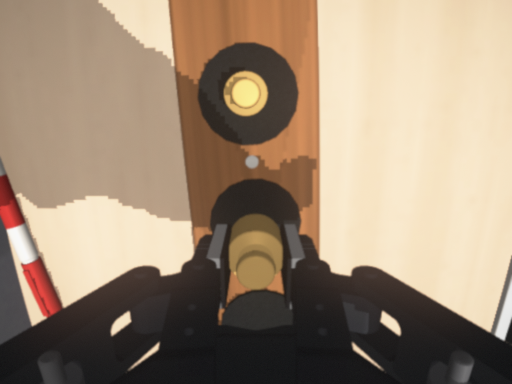

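>>> servo_tool(
  plan=[
    [[0, 1, -8, 0], [0, 1, -14, 0], [0, 1, -17, 0], [0, 1, -18, 0], [0, 1, -18, 0], [0, 1, -18, 0]],
  ],
)

```text
time_s: 15.48
position: [0.5174, 0.282, 0.0191]
eef_rot: [3.141, 0.0, 1.567]
wrist_force: [-5.4, -2.9, 23.9]
opening: 0.0233
```

>>> servo_tool(
  plan=[
    [[0, 0, 1, 0], [0, 0, 1, 0], [0, 0, 1, 0]],
  ],
)

```text
time_s: 15.73
position: [0.5174, 0.282, 0.0192]
eef_rot: [3.141, 0.0, 1.567]
wrist_force: [-2.9, -1.5, 13.2]
opening: 0.0233
```

>>> servo_tool(
  plan=[
    [[0, 0, 0, 0], [0, 0, 0, 0], [0, 0, 0, 0], [0, 0, 0, 0], [0, 0, 0, 0], [0, 0, 0, 0]],
  ],
  jaw=1,
)

```text
time_s: 16.23
position: [0.5174, 0.282, 0.0185]
eef_rot: [-3.141, 0.0, 1.567]
wrist_force: [0.1, 0.0, -0.3]
opening: 0.0855
```

>>> servo_tool(
  plan=[
    [[0, 0, 15, 0], [0, 0, 50, 0], [0, 0, 90, 0], [0, 0, 130, 0], [0, 0, 170, 0], [0, 0, 180, 0], [0, 0, 180, 0], [0, 0, 180, 0]],
  ],
)

```text
time_s: 16.9
position: [0.5175, 0.282, 0.199]
eef_rot: [3.141, -0.0, 1.567]
wrist_force: [-0.6, -0.9, -0.4]
opening: 0.0855
```

```bash
python3 chk.py w6 m .5175 .2815 .013 s .514 .351 .013
```

```text
16.9 [0.5175 0.282  0.199 ] 0.0855
m [0.5171 0.2824] 0.421 (1558, 648)
  pad [0.5183 0.2815] off mm [-1.2  0.9] res 0.258
s [0.5142 0.3518] 0.144 (597, 393)
  pad [0.5143 0.3512] off mm [-0.1  0.5] res 0.288
```

View pics/w6.png

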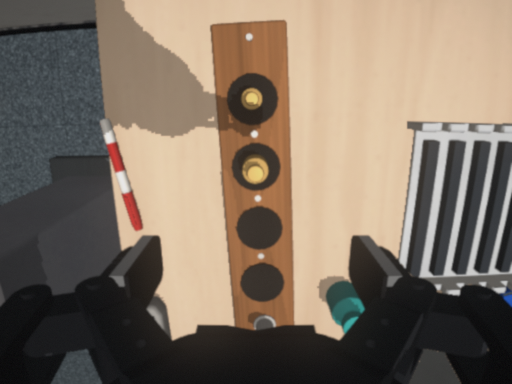

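The medium weight stands upright and centred at (255,170), within 1.5 mm. Next is the large one.

>>> servo_tool(
  plan=[
    [[-7, -38, 0, 0], [-14, -76, 0, 0], [-21, -114, 0, 0], [-28, -152, 0, 0], [-34, -190, 0, 0], [-41, -228, 0, 0], [-48, -266, 0, 0], [-54, -300, 0, 0]],
  ],
)

```text
time_s: 17.62
position: [0.4615, -0.0204, 0.197]
eef_rot: [-3.138, 0.0, 1.566]
wrist_force: [0.9, 0.0, 0.6]
opening: 0.0855
```

>>> servo_tool(
  plan=[
    [[-7, -38, 0, 0], [-14, -75, -20, 0], [-20, -110, -40, 0], [-26, -140, -60, 0], [-26, -150, -90, 0], [-26, -150, -120, 0], [-26, -150, -130, 0], [-26, -150, -130, 0]],
  ],
)

```text
time_s: 18.28
position: [0.4345, -0.1674, 0.0649]
eef_rot: [-3.134, -0.002, 1.566]
wrist_force: [-0.1, 1.5, 0.0]
opening: 0.0849
```

>>> servo_tool(
  plan=[
    [[0, 0, 0, 0], [0, 0, 0, 0]],
  ],
)

```text
time_s: 18.45
position: [0.4374, -0.1677, 0.0687]
eef_rot: [-3.141, -0.0, 1.567]
wrist_force: [0.4, 0.9, -0.5]
opening: 0.0856
```

>>> servo_tool(
  plan=[
    [[0, 0, -20, 0], [0, 0, -40, 0], [0, 0, -55, 0], [0, 0, -61, 0], [0, 0, -61, 0], [0, 0, -61, 0]],
  ],
)

```text
time_s: 18.95
position: [0.4378, -0.1679, 0.0084]
eef_rot: [3.141, 0.0, 1.567]
wrist_force: [0.1, 0.2, 0.3]
opening: 0.0855
```

>>> servo_tool(
  plan=[
    [[0, 0, 0, 0], [0, 0, 0, 0], [0, 0, 0, 0], [0, 0, 0, 0], [0, 0, 0, 0], [0, 0, 0, 0], [0, 0, 0, 0], [0, 0, 0, 0]],
  ],
  jaw=-1,
)

```text
time_s: 19.62
position: [0.4376, -0.1681, 0.0084]
eef_rot: [3.141, 0.0, 1.567]
wrist_force: [-2.0, 0.3, 11.0]
opening: 0.0293
```

>>> servo_tool(
  plan=[
    [[0, 0, 10, 0], [0, 0, 30, 0], [0, 0, 60, 0], [0, 0, 95, 0], [6, 20, 118, 0], [14, 56, 120, 0], [22, 93, 120, 0], [30, 130, 120, 0]],
  ],
)

```text
time_s: 20.28
position: [0.4676, -0.037, 0.1284]
eef_rot: [3.14, 0.0, 1.565]
wrist_force: [1.1, 0.4, -2.2]
opening: 0.0291
```

>>> servo_tool(
  plan=[
    [[8, 37, 0, 0], [16, 74, 0, 0], [24, 111, 0, 0], [32, 148, 0, 0], [40, 185, 0, 0], [48, 220, 0, 0], [53, 245, -10, 0], [53, 250, -20, 0]],
  ],
)

```text
time_s: 20.95
position: [0.5209, 0.2186, 0.1077]
eef_rot: [3.14, -0.004, 1.573]
wrist_force: [0.8, 0.5, -1.9]
opening: 0.0289
```

>>> servo_tool(
  plan=[
    [[0, 0, -20, 0], [0, 0, -45, 0], [0, 0, -65, 0], [0, 0, -70, 0], [0, 0, -70, 0], [0, 0, -70, 0]],
  ],
)

```text
time_s: 21.45
position: [0.5205, 0.2118, 0.038]
eef_rot: [-3.141, 0.0, 1.566]
wrist_force: [0.6, 0.4, -1.3]
opening: 0.0293
```

```bash
python3 look.py w7
```

```text
21.45 [0.5205 0.2118 0.038 ] [-3.141  0.     1.566] 0.0293
[240. -48.]
[249.  99.]
[257. 227.]
[262. 329.]
```

View pics/w7.png

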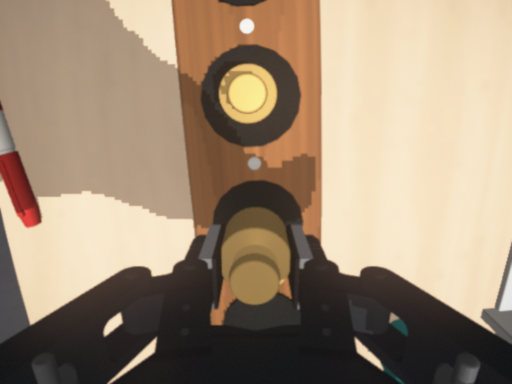

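>>> servo_tool(
  plan=[
    [[0, 0, -7, 0], [0, 0, -13, 0], [0, 0, -16, 0], [0, 0, -16, 0], [0, 0, -16, 0], [0, 0, -16, 0]],
  ],
)

```text
time_s: 22.0
position: [0.5204, 0.212, 0.0216]
eef_rot: [-3.142, -0.0, 1.567]
wrist_force: [-0.1, 0.5, -2.3]
opening: 0.0295
```

>>> servo_tool(
  plan=[
    [[0, 0, -0.7, 0], [0, 0, -0.7, 0], [0, 0, -0.7, 0], [0, 0, -0.7, 0]],
  ],
)

```text
time_s: 22.33
position: [0.5205, 0.2121, 0.0215]
eef_rot: [3.141, -0.0, 1.567]
wrist_force: [-1.8, -1.1, 6.2]
opening: 0.0294
```

>>> servo_tool(
  plan=[
    [[0, 0, 0, 0], [0, 0, 0, 0], [0, 0, 0, 0], [0, 0, 0, 0], [0, 0, 0, 0], [0, 0, 0, 0]],
  ],
  jaw=1,
)

```text
time_s: 22.83
position: [0.5204, 0.212, 0.0209]
eef_rot: [-3.142, 0.0, 1.567]
wrist_force: [0.2, -0.4, 0.7]
opening: 0.0854
```

>>> servo_tool(
  plan=[
    [[0, 0, 15, 0], [0, 0, 50, 0], [0, 0, 90, 0], [0, 0, 130, 0], [0, 0, 170, 0], [0, 0, 180, 0], [0, 0, 180, 0], [0, 0, 180, 0]],
  ],
)

```text
time_s: 23.5
position: [0.5205, 0.212, 0.2013]
eef_rot: [3.14, -0.0, 1.567]
wrist_force: [0.3, -0.5, -0.5]
opening: 0.0852
```

```bash
python3 chk.py w8 l .521 .2118 .013
```

```text
23.5 [0.5205 0.212  0.2013] 0.0852
l [0.5197 0.2111] 0.506 (2635, 990)
  pad [0.5215 0.21  ] off mm [-1.7  1. ] res 0.688
```

View pics/w8.png

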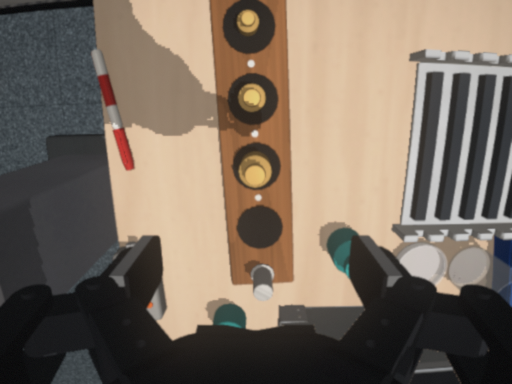

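The large weight is upright on pad_c at (256,172). Now the XL weight.

>>> servo_tool(
  plan=[
    [[-10, -38, 0, 0], [-20, -76, 0, 0], [-30, -114, 0, 0], [-40, -152, 0, 0], [-50, -190, 0, 0], [-60, -228, 0, 0], [-70, -265, 0, 0], [-75, -285, 0, 0]],
  ],
)

```text
time_s: 24.22
position: [0.4426, -0.0772, 0.1993]
eef_rot: [-3.137, 0.001, 1.563]
wrist_force: [-0.3, -0.7, 0.6]
opening: 0.0856
```

>>> servo_tool(
  plan=[
    [[0, 0, -20, 0], [0, 0, -55, 0], [0, 0, -90, 0], [0, 0, -105, 0], [0, 0, -105, 0], [0, 0, -105, 0], [0, 0, -105, 0]],
  ],
)

```text
time_s: 24.8
position: [0.4455, -0.0729, 0.0962]
eef_rot: [-3.141, -0.0, 1.567]
wrist_force: [-0.1, -0.3, -0.1]
opening: 0.0853
```

>>> servo_tool(
  plan=[
    [[0, 0, -20, 0], [0, 0, -45, 0], [0, 0, -70, 0], [0, 0, -84, 0], [0, 0, -88, 0], [0, 0, -88, 0], [0, 0, -88, 0]],
  ],
)

```text
time_s: 25.38
position: [0.4461, -0.073, 0.009]
eef_rot: [3.14, 0.0, 1.567]
wrist_force: [0.9, 0.0, 0.0]
opening: 0.0854
```

>>> servo_tool(
  plan=[
    [[0, 0, 0, 0], [0, 0, 0, 0], [0, 0, 0, 0], [0, 0, 0, 0], [0, 0, 0, 0], [0, 0, 0, 0], [0, 0, 0, 0], [0, 0, 0, 0]],
  ],
  jaw=-1,
)

```text
time_s: 26.05
position: [0.4455, -0.0731, 0.0089]
eef_rot: [3.141, 0.0, 1.567]
wrist_force: [-2.7, -0.4, 14.5]
opening: 0.0403
```

>>> servo_tool(
  plan=[
    [[0, 0, 10, 0], [0, 0, 30, 0], [0, 0, 60, 0], [0, 0, 95, 0], [0, 0, 120, 0], [10, 28, 120, 0], [20, 56, 120, 0], [30, 84, 120, 0]],
  ],
)

```text
time_s: 26.72
position: [0.4756, 0.0115, 0.1287]
eef_rot: [3.14, 0.0, 1.565]
wrist_force: [0.6, 0.3, -3.6]
opening: 0.0403
```

>>> servo_tool(
  plan=[
    [[12, 32, 0, 0], [24, 64, 0, 0], [36, 96, 0, 0], [46, 120, 0, 0], [49, 130, 0, 0], [49, 130, -20, 0], [49, 130, -40, 0], [49, 130, -40, 0]],
  ],
)

```text
time_s: 27.38
position: [0.5219, 0.1402, 0.0849]
eef_rot: [-3.136, 0.002, 1.567]
wrist_force: [-1.0, -0.4, -4.3]
opening: 0.0404
```

>>> servo_tool(
  plan=[
    [[0, 0, -20, 0], [0, 0, -40, 0], [0, 0, -50, 0], [0, 0, -50, 0], [0, 0, -50, 0], [0, 0, -50, 0]],
  ],
)

```text
time_s: 27.88
position: [0.525, 0.141, 0.039]
eef_rot: [3.14, -0.0, 1.566]
wrist_force: [-0.1, 0.8, -3.0]
opening: 0.0405
```

```bash
python3 look.py w9
```

```text
27.88 [0.525 0.141 0.039] [ 3.14  -0.     1.566] 0.0405
[ 230. -186.]
[238. -50.]
[247.  97.]
[255. 226.]
```

View pics/w9.png

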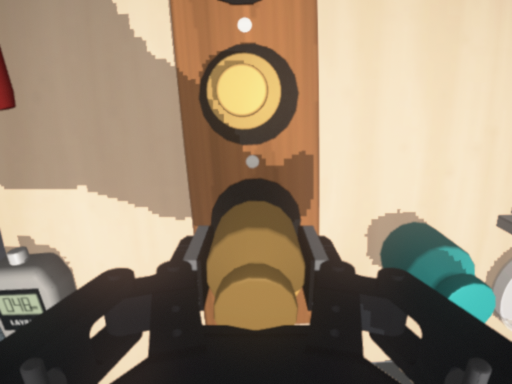

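>>> servo_tool(
  plan=[
    [[0, 0, -7, 0], [0, 0, -13, 0], [0, 0, -16, 0], [0, 0, -16.5, 0], [0, 0, -16.5, 0], [0, 0, -16.5, 0]],
  ],
)

```text
time_s: 28.43
position: [0.5244, 0.141, 0.022]
eef_rot: [3.141, 0.0, 1.567]
wrist_force: [-2.6, -1.0, 9.0]
opening: 0.0402
```

In contact, so I'll release.

>>> servo_tool(
  plan=[
    [[0, 0, 0, 0], [0, 0, 0, 0], [0, 0, 0, 0], [0, 0, 0, 0], [0, 0, 0, 0], [0, 0, 0, 0]],
  ],
  jaw=1,
)

```text
time_s: 28.93
position: [0.5244, 0.141, 0.0214]
eef_rot: [-3.142, -0.0, 1.567]
wrist_force: [0.2, 0.1, 0.2]
opening: 0.0851
```

>>> servo_tool(
  plan=[
    [[0, 0, 15, 0], [0, 0, 50, 0], [0, 0, 90, 0], [0, 0, 130, 0], [0, 0, 170, 0], [0, 0, 200, 0], [0, 0, 200, 0], [0, 0, 200, 0]],
  ],
)

```text
time_s: 29.6
position: [0.5253, 0.1413, 0.2234]
eef_rot: [3.138, -0.001, 1.567]
wrist_force: [0.2, 0.6, -1.0]
opening: 0.0855
```

>>> servo_tool(
  plan=[
    [[-10, 30, 0, 0], [-10, 60, 0, 0], [-10, 60, 0, 0], [-10, 60, 0, 0], [-10, 60, 0, 0]],
  ],
)

```text
time_s: 30.02
position: [0.5139, 0.2004, 0.2202]
eef_rot: [-3.14, 0.001, 1.567]
wrist_force: [-0.6, -0.3, -0.5]
opening: 0.0854
```

```bash
python3 chk.py w10 xl .5245 .1412 .013 l .5205 .2118 .013
python3 - <<'E'
from h import *
for n in ["scene","top"]:
    p=grab(n); cv2.imwrite(f"pics/{n}9.png",p["color"])
    if n=="scene": cv2.imwrite("pics/s9.png",cv2.resize(p["color"][140:240,140:300],None,fx=5,fy=5))
E
```

```text
30.02 [0.5139 0.2004 0.2202] 0.0854
xl [0.5226 0.1399] 0.506 (3952, 1695)
  pad [0.5244 0.1383] off mm [-1.9  1.5] res 0.259
l [0.5202 0.2125] 0.528 (2438, 874)
  pad [0.522  0.2118] off mm [-1.8  0.7] res 0.705
```

View pics/w10.png

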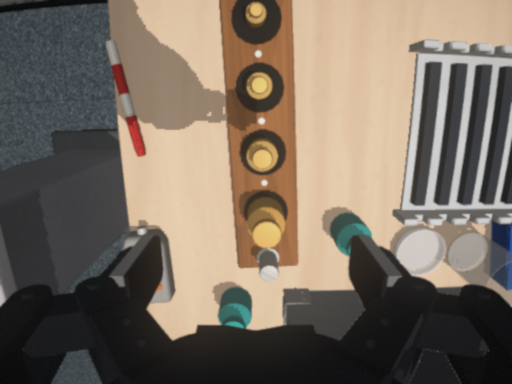

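View pics/s9.png

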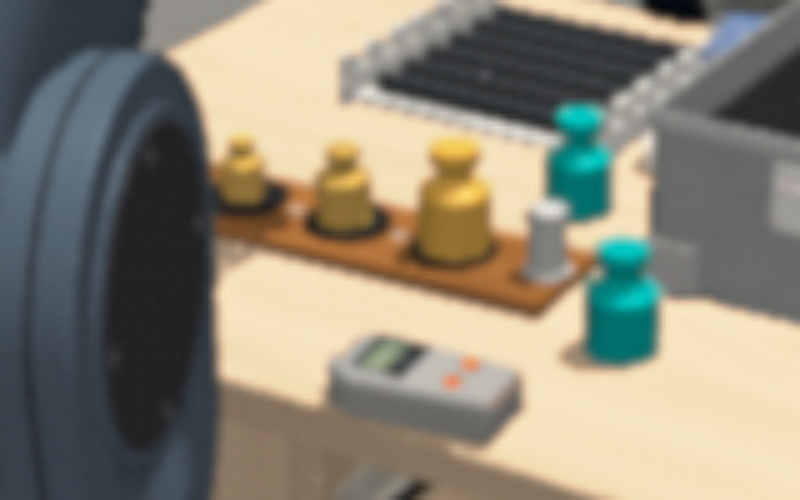

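View pics/top9.png

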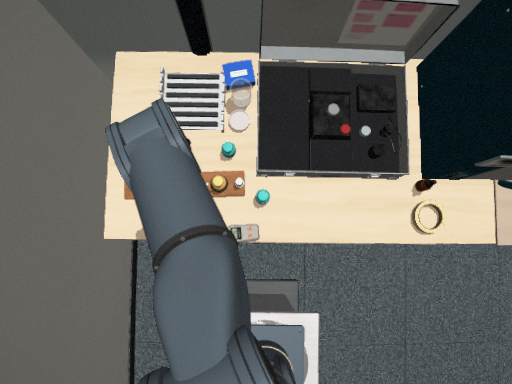

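All four stand upright in the right order, and the gauge, the post and the turquoise pieces are untouched. The gripper is clear, so I'm handing in.

```bash
python3 -c "
from h import *
print(ctrl.close_job())"
```

```text
the job is handed in; nothing more can be done
None
```

All four brass weights are on the board in the order asked, and the job is handed in at about 30 s of the 99 s allowed. The post is at pad_d's end, so the largest is on pad_d, then the second largest on pad_c, the third on pad_b and the smallest on pad_a.

**Final checks:** the last wrist picture shows all four weights upright, each on its own pad. The scene picture agrees for the three on pads b to d, but the arm hid pad_a in it. Fitted offsets from the pad centres were about 1 mm for the smallest and 1.5 mm for the third. For the second largest and the largest they were about 2 to 2.5 mm. The gripper was open and about 0.2 m above the desk, touching nothing. The grey gauge and the turquoise look-alikes stayed where they were.

**Disagreements and weak points:**
- **Camera disagreement:** the cameras differed by up to 3 mm along the row on where pad_a's centre is. The scene camera was further out there because the pad was partly hidden, so I left that reading out. I aimed between the top and wrist readings.
- **Late fits:** the last fits had large residuals because the brown board looks like brass to the colour mask. I relied on the pictures as well as the numbers.
- **Force:** setting down the third weight reached about 24 N at the wrist for a moment, well under the 120 N wrist limit.

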